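# Find the loose mounting bolt of the disc sander and hold its cap open

### The job

Slide the red cover of the sander's bolt bay fully open, then tap down on the bolts under their shut caps until you find the loose one, which sinks and stays down. Lift the cap of that bolt by its tab to at least 50 degrees and finish while still holding it open in the gripper: the cap springs shut if let go. Leave the caps of the tight bolts shut and the other things on the bench where they are.

Things in the scene. Friction and masses are not known exactly. Their poses are not given: they have to be found in the camera images.
- base: fixed grey base of a bench disc sander; outside x -85 to 240 mm, y -160 to 160 mm. Front part: open-topped bolt bay; rear part: deck; rim and deck 90 mm above the table, two cover rails at y +-157 mm 99 mm high. Origin on the table under the bay's centre; x rearwards (away from the robot at yaw 0), z up, y to the end with the green motor (from y = 160 mm on; up to 240 mm tall)
- bay (a point): bolt bay: centre of its floor (base x 0, y 0), 35 mm above the table; axes as the base's. Inside: x -75 to 65 mm, y -150 to 150 mm. Three bolts stand in it at x = -20 mm and y = 80 (left), 0 (middle), -80 mm (right). One is loose; which one differs each time and does not show
- cover (a joint): flat red cover of the bay, 148 x 304 x 5 mm, top 95 mm above the table. Value in m along the base's +x: 0 = bay fully covered, 0.14 = fully open, over the rear deck. Starts at 0 to 0.03, slides at about 2 N and stays where it is left
- cover_handle (a point): centre of the black upright bar on the cover: 14 mm thick along the base's x, 70 mm long along the base's y, 25 mm high (its top 120 mm above the table). At joint 0 it lies at base x = -23 mm. Can be pinched or pushed
- bolt_left (a joint): left bolt with its washer (44 mm across) and cap, which sink together. Value in m, downwards: 0 as found, at most 0.008. Pushed on the cap's top (press with some 12 N), the loose bolt gives way at about 7 N, sinks 8 mm and stays down (about 10 N upwards draws it up again); a tight bolt yields under 2 mm at 25 N
- cap_left (a joint): left bolt's sprung cap: blue disc 48 mm across, yellow tab on its rear side. Value in rad: 0 shut, at most 1.5. Hinge level, along the base's y, 26 mm in front (-x) of the bolt's axis and 55 mm above the table, less what the bolt has sunk; the tab goes up and over to the front. Shuts when let go; lifting takes 0.5 to 1.5 N at the tab
- cap_left_top (a point): centre of the flat top of the left cap's blue disc, over the bolt's axis, 73 mm above the table when shut and the bolt not sunk; the place to tap. Moves with the cap
- cap_left_tab (a point): point in the left cap's yellow tab, an upright blade 10 mm thick (base's y), 22 mm high (11 mm above and below this point), from 27 mm before to 15 mm behind this point. Shut and not sunk it is 70 mm above the table; 72 mm rearwards of the hinge and 15 mm above it. Frame as the base's when shut, turns with the cap
- bolt_middle (a joint): middle bolt with its washer (44 mm across) and cap, which sink together. Value in m, downwards: 0 as found, at most 0.008. Pushed on the cap's top (press with some 12 N), the loose bolt gives way at about 7 N, sinks 8 mm and stays down (about 10 N upwards draws it up again); a tight bolt yields under 2 mm at 25 N
- cap_middle (a joint): middle bolt's sprung cap: blue disc 48 mm across, yellow tab on its rear side. Value in rad: 0 shut, at most 1.5. Hinge level, along the base's y, 26 mm in front (-x) of the bolt's axis and 55 mm above the table, less what the bolt has sunk; the tab goes up and over to the front. Shuts when let go; lifting takes 0.5 to 1.5 N at the tab
- cap_middle_top (a point): centre of the flat top of the middle cap's blue disc, over the bolt's axis, 73 mm above the table when shut and the bolt not sunk; the place to tap. Moves with the cap
- cap_middle_tab (a point): point in the middle cap's yellow tab, an upright blade 10 mm thick (base's y), 22 mm high (11 mm above and below this point), from 27 mm before to 15 mm behind this point. Shut and not sunk it is 70 mm above the table; 72 mm rearwards of the hinge and 15 mm above it. Frame as the base's when shut, turns with the cap
- bolt_right (a joint): right bolt with its washer (44 mm across) and cap, which sink together. Value in m, downwards: 0 as found, at most 0.008. Pushed on the cap's top (press with some 12 N), the loose bolt gives way at about 7 N, sinks 8 mm and stays down (about 10 N upwards draws it up again); a tight bolt yields under 2 mm at 25 N
- cap_right (a joint): right bolt's sprung cap: blue disc 48 mm across, yellow tab on its rear side. Value in rad: 0 shut, at most 1.5. Hinge level, along the base's y, 26 mm in front (-x) of the bolt's axis and 55 mm above the table, less what the bolt has sunk; the tab goes up and over to the front. Shuts when let go; lifting takes 0.5 to 1.5 N at the tab
- cap_right_top (a point): centre of the flat top of the right cap's blue disc, over the bolt's axis, 73 mm above the table when shut and the bolt not sunk; the place to tap. Moves with the cap
- cap_right_tab (a point): point in the right cap's yellow tab, an upright blade 10 mm thick (base's y), 22 mm high (11 mm above and below this point), from 27 mm before to 15 mm behind this point. Shut and not sunk it is 70 mm above the table; 72 mm rearwards of the hinge and 15 mm above it. Frame as the base's when shut, turns with the cap
- offcut_long: loose wood offcut, 160 x 45 x 30 mm; on the table, to be left alone; origin at the centre of its underside
- offcut_short: loose wood offcut, 70 x 50 x 25 mm; on the table, to be left alone; origin at the centre of its underside
- wrench: loose steel wrench lying flat; on the table, to be left alone
- screwdriver: loose screwdriver lying flat; on the table, to be left alone
- glue: standing yellow bottle, 56 mm across, 150 mm tall; on the table, to be left alone; origin at the centre of its underside
- tape_measure: orange tape measure, 70 x 35 x 65 mm; on the table, to be left alone; origin at the centre of its underside
- clamp: black spring clamp with orange tips, about 130 mm long, 24 mm high; on the table, to be left alone; origin at the centre of its underside

How it is judged (in metres and radians):
On the way, in this order (a step that is already met when the one before it is completed fails the run):
1. the cover is slid fully open (over 125 mm of 140) (value of joint cover above 0.125 m), for 0.2 s.
2. the loose bolt has been tapped down by over 4 mm (value of joint any of bolt_left, bolt_middle, bolt_right above 0.004 m), for 0.2 s.
At the end, for the whole second after the job is handed in: The cover is open (over 0.125 m of 0.14), the loose bolt is still sunk (over 4 mm), its cap is open by more than 0.75 rad and at rest with the fingers touching it (over 0.2 N), and the other two caps are shut (under 0.2 rad) (value of joint cover above 0.125 m and ((value of joint bolt_left above 0.004 m and value of joint cap_left above 0.75 rad and contact force between the fingers and cap_left above 0.2 N and velocity of joint cap_left between -0.3 and 0.3 rad/s and value of joint each of cap_middle, cap_right below 0.2 rad) or (value of joint bolt_middle above 0.004 m and value of joint cap_middle above 0.75 rad and contact force between the fingers and cap_middle above 0.2 N and velocity of joint cap_middle between -0.3 and 0.3 rad/s and value of joint each of cap_left, cap_right below 0.2 rad) or (value of joint bolt_right above 0.004 m and value of joint cap_right above 0.75 rad and contact force between the fingers and cap_right above 0.2 N and velocity of joint cap_right between -0.3 and 0.3 rad/s and value of joint each of cap_left, cap_middle below 0.2 rad))); the arm keeps its last pose, push and grip.
It fails at once if the cap of a bolt that has not sunk under a tap is opened (over 0.35 rad) ((value of joint cap_left above 0.35 rad and value of joint bolt_left below 0.002 m) or (value of joint cap_middle above 0.35 rad and value of joint bolt_middle below 0.002 m) or (value of joint cap_right above 0.35 rad and value of joint bolt_right below 0.002 m)).
It fails at once if a bystander is moved by more than 30 mm (distance of any of offcut_long, offcut_short, wrench, screwdriver, glue, tape_measure, clamp from where it was at the start of the episode above 0.03 m).
It also fails if it takes over 61 s, if anything falls off the work surface, if the arm or the gripper's body presses on something with over 40 N, if the wrist force passes 120 N, or if a joint passes its speed limit or range.

### The arm

A 6-joint arm with a two-finger parallel gripper is mounted at the origin on the work surface. World frame = base frame: x ahead of the robot, y to its left, z up, the work surface at z = 0. Lengths are in mm, angles in degrees, forces in N, time in s.
With the tool pointing down it reaches from about 350 to 850 mm from the base axis. Payload 8.1 kg.
Tool frame: the origin (TCP) lies midway between the tips of the shut fingers; the grasp point (between the pads) lies 19 mm behind it (r.grasp_offset is the distance from the TCP to the grasp point, in mm); z points along the fingers, x is the direction in which the jaws open and shut, and the axes are right-handed (so a half turn about z gives the same grasp; the last joint's range is limited). The gripper opens to 85 mm and grips with 20 to 120 N. Pads are 22 mm wide; open, the fingers measure 114 mm over their backs; the gripper's body (76 mm by 85 mm) begins 54 mm behind the grasp point. The pads swing forward as they close: fully open they stand 13 mm farther back than shut.
Start: joints at [62.258, 7.471, 85.268, -0, 87.261, -4.893], TCP at [232.967, 552.93, 231.292] pointing down, gripper open.
Joint ranges: [-169.43, 169.43], [-51.17, 129.36], [1.28, 143.12], [-76.62, 256.62], [0, 156.53], [-152.29, 152.29]. Speed limits (degrees/s): [136.94, 136.94, 159.86, 180, 180, 180].

### API

Orientations are given as [roll, pitch, yaw] about the fixed x, y, z axes, in that order (R = Rz(yaw) Ry(pitch) Rx(roll)).
In Python, from bench import r, optics, hand_in gives the robot as it stands.
- The arm moves only by the shell command python3 -m pendant 'ROWS' [FORCE]. ROWS is JSON, a list of rows, each a list of 5 numbers: the opening, from 0 (shut) to 1 (fully open), then the shift along the tool's x, y, z in mm, then the turn about the tool's z in degrees. A call has 1 to 10 rows; each row shifts and turns the commanded pose from where the row before left it, along the tool's axes as they then stand; what a row does not reach is not made up. A row lasts 1/10 s, in which the tool goes at most 50 mm and 8.59 degrees, less where a joint would pass 70% of its speed; a pose out of reach is approached as far as the arm can. A call with a gripper value outside its range is refused whole. The fingers move at their own pace and stop on an object; FORCE is the grip in N (left out, the last holds). Time passes only in rows, so rows that do not move let the fingers close. It gives the time, the measured TCP pose, the force and the opening at its end, in the units of the state.
- r.sense(): the state, without advancing time (a new reading comes with each control period).
- optics.snapshot(name): name is "side" or "top" or "wrist"; returns (picture, depth): 480x640x3 uint8, blue, green, red; 480x640 float32, mm along the optical axis (not along the pixel's ray), 0 where there is no reading.
- optics.camera_params(name): a dict with "camera_matrix" (3x3 intrinsics, pixels), "eye" and "orientation" of the camera in the world. Camera axes: x right, y down, z forward; pixel columns grow to the right and rows downward; lengths in mm; the calibration is good to about 2 mm. The wrist camera is an equidistant fisheye: a pixel r from the principal point sees the ray r / f radians off the axis. A picture is of the moment at which its call begins: read the wrist's pose just before it. camera_params takes no time and is no camera call; for the wrist camera it gives the pose at the moment of the call.
- hand_in(): hands the job in, once; it reports no verdict.
Trained networks look in the newest picture that a camera, given by its name, has taken for a name from the list of things; names that differ only in an ending like _2 or _b are one class to them, and where a whole thing is asked for, a point or a joint stands for the part that bears it (a point fixed in the world has none). Each returns a list of dicts, best first, with "score" (0 to 1); they miss things now and then, are a little off and sometimes report something else, mostly with a low value. They report only what shows in the picture. A call takes as long as a camera call.
- optics.search_frame(camera, query): "at" ([x, y, z] in mm, in world coordinates, good to about 4 mm: the middle of the surface that is visible of it).
The state is a dict: "time": time; "joint_pos": joint angles; "qd": joint speeds; "joint_efforts": joint torques, N m; "tool_pos": TCP position; "tcp_rot": TCP orientation; "ft_force": force on the tool from outside, world axes, zero at the start; "wrist_torque": the same for the moment, N m; "finger_gap": finger opening in mm.
Only numpy, scipy, OpenCV 4.12 (cv2) and the standard library are available. Lean on these libraries where they do the work, as an engineer would, in place of code of your own. Each camera call takes 0.05 s, during which the arm holds its last target. There are 200 camera calls.

## Working session

There is one attempt and no reset: what is moved stays moved. The work goes in short steps, Python scripts to look and compute and a shell command to move; the robot and the scene stay as the last step left them, time stands still between calls to the robot, and variables do not carry over. Pictures are saved under pics/ and viewed, about 8 in all and at most 12, crops included, and the job is handed in when it is done.

```bash
mkdir -p pics; ls
cat > h.py <<'E'
from bench import r, optics, hand_in
import numpy as np, cv2
from scipy.spatial.transform import Rotation as R
def tool():
    s=r.sense(); return np.array(s["tool_pos"]), R.from_euler('xyz',s["tcp_rot"],degrees=True).as_matrix()
E
python3 - <<'E'
from h import *
s=r.sense(); print(s)
for c in ("top","side"):
    p,d=optics.snapshot(c); cv2.imwrite(f"pics/{c}0.png",p); np.save(c+"0.npy",d)
    print(c,optics.camera_params(c))
for q in ("cover_handle","cover","base","glue","clamp","cap_left"):
    print(q,[(np.round(x["at"]),x["score"]) for x in optics.search_frame("top",q)[:2]])
print(r.sense()["time"])
E
```

```text
pics
{'time': 0.0, 'joint_pos': array([ 6.22572848e+01,  7.51451714e+00,  8.53306638e+01, -6.38361109e-04,
        8.72611513e+01, -4.89320764e+00]), 'qd': array([-0.03571537, -0.06163586, -0.02898982,  0.02884907, -0.06340964,
        0.00034744]), 'joint_efforts': array([ 4.76998393e-04, -5.69390881e+01, -5.00555170e+01,  1.11206832e-04,
        1.42000912e-02,  1.49453024e-05]), 'tool_pos': array([232.71169989, 552.428765  , 230.2373224 ]), 'tcp_rot': array([-1.79991565e+02,  1.05999041e-01,  6.71505314e+01]), 'ft_force': array([-0.16582342, -0.06399619,  0.22127637]), 'wrist_torque': array([-0.01252396,  0.03173181,  0.02037147]), 'finger_gap': 85.39070708601199}
top {'camera_matrix': array([[546.06770854,   0.        , 325.4347427 ],
       [  0.        , 546.06770854, 243.62632043],
       [  0.        ,   0.        ,   1.        ]]), 'eye': array([ 396.79211521,   77.17609981, 1354.1054958 ]), 'orientation': array([-174.55214337,   -1.11252102,  -89.68903435])}
side {'camera_matrix': array([[588.44103827,   0.        , 330.55075491],
       [  0.        , 588.44103827, 237.89965241],
       [  0.        ,   0.        ,   1.        ]]), 'eye': array([ 137.01347571, 1179.7669572 , 1403.84127107]), 'orientation': array([-1.38332892e+02, -8.15757313e-02, -1.60118252e+02])}
cover_handle [(array([537.,  51.,  92.]), 0.66)]
cover []
base [(array([533.,  49.,  96.]), 0.66), (array([606., 128.,  94.]), 0.64)]
glue [(array([ 673., -359.,   95.]), 0.59)]
clamp [(array([384., 501.,  25.]), 0.97)]
cap_left []
0.4
```

View pics/top0.png

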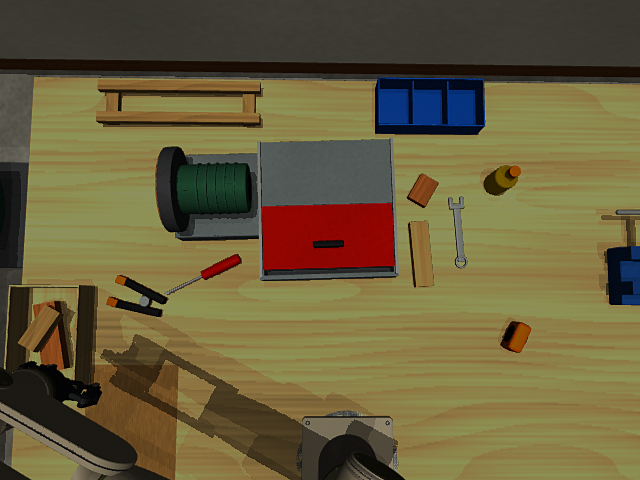

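View pics/side0.png

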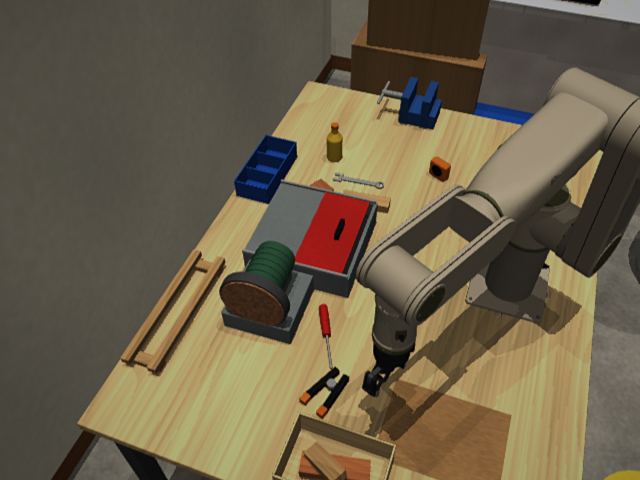

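The top picture shows the sander almost square to the robot: the red cover spans (262,205)–(396,272) and the handle is at (328,243). Screwdriver and clamp are on the left, offcuts, wrench and glue on the right. Next I'll fit the base pose.

```bash
cat >> h.py <<'E'
def proj(cam,u,v,d):
    P=optics.camera_params(cam); K=P["camera_matrix"]; Rm=R.from_euler('xyz',P["orientation"],degrees=True).as_matrix()
    c=np.stack([(u-K[0,2])/K[0,0]*d,(v-K[1,2])/K[1,1]*d,d],-1); return c@Rm.T+P["eye"]
def ray(cam,u,v,z):
    a=proj(cam,np.array(u,float),np.array(v,float),np.ones(np.shape(u))); e=optics.camera_params(cam)["eye"]
    return e+(a-e)*((z-e[2])/(a-e)[...,2])[...,None]
E
python3 - <<'E'
from h import *
p=cv2.imread("pics/top0.png").astype(int); d=np.load("top0.npy")
b,g,rr=p[...,0],p[...,1],p[...,2]
m=((rr>120)&(g<50)&(b<50)).astype(np.uint8); n,l,st,ce=cv2.connectedComponentsWithStats(m); i=1+np.argmax(st[1:,4])
v,u=np.nonzero(l==i); W=ray("top",u,v,np.full(len(u),95.)); print("z",np.median(proj("top",u,v,d[v,u])[:,2]))
print("cover",cv2.minAreaRect(W[:,:2].astype(np.float32)))
box=np.s_[225:260,300:355]; k=(p[box].max(-1)<60); v,u=np.nonzero(k); v+=225;u+=300
W=ray("top",u,v,np.full(len(u),120.));print("handle",cv2.minAreaRect(W[:,:2].astype(np.float32)),np.median(proj("top",u,v,d[v,u])[:,2]))
# base: depth near 90..105
vv,uu=np.mgrid[120:300,240:420]; W=proj("top",uu.ravel(),vv.ravel(),d[120:300,240:420].ravel())
s=(W[:,2]>80)&(W[:,2]<108)&(uu.ravel()>262); print("base",cv2.minAreaRect(W[s][:,:2].astype(np.float32)))
E
```

```text
z 95.96872658849179
cover ((536.1864013671875, 48.25525665283203), (146.87217712402344, 302.5509948730469), 2.064220428466797)
handle ((514.972900390625, 47.99229431152344), (15.97467041015625, 68.17640686035156), 0.4245961010456085) 119.77369773064731
base ((601.9664306640625, 46.63494873046875), (326.0864562988281, 312.6267395019531), 2.058903217315674)
```

```bash
python3 -m pendant '[[0,0,0,0,-8.3],[0,0,0,0,-8.3],[0,0,0,0,-8.3],[0,-43,19,0,0],[0,-43,19,0,0],[0,-43,19,0,0],[0,-43,19,0,0],[0,-43,19,0,0],[0,-43,19,0,0],[0,-43,19,0,0]]' 20
python3 -m pendant '[[0,-43,19,0,0],[0,-43,19,0,0],[0,-43,19,0,0],[0,-43,19,0,0],[0,-40,18,0,0],[0,0,0,0,0]]'
cat >> h.py <<'E'
O=np.array([524.5,47.8]); YAW=2.06
def base():
    t,_=tool(); c,s=np.cos(np.radians(YAW)),np.sin(np.radians(YAW)); d=t[:2]-O
    return np.round([c*d[0]+s*d[1],-s*d[0]+c*d[1],t[2]],1)
def st():
    s=r.sense(); print("t",round(s["time"],2),"base",base(),"rot",np.round(s["tcp_rot"],1),"F",np.round(s["ft_force"],1),"gap",round(s["finger_gap"],1))
E
python3 -c "from h import *; st()"
```

```text
time: 1.4
tool_pos: [377.1, 255.2, 231.6]
tcp_rot: [180.0, -0.0, 92.1]
ft_force: [0.9, 0.1, -0.3]
finger_gap: -0.2
time: 2.0
tool_pos: [479.7, 43.8, 231.4]
tcp_rot: [180.0, 0.1, 91.7]
ft_force: [0.2, 1.0, -0.8]
finger_gap: -0.2
t 2.0 base [-44.9  -2.4 231.4] rot [1.80e+02 1.00e-01 9.17e+01] F [ 0.2  1.  -0.8] gap -0.2
```

```bash
python3 -m pendant '[[0,0,0,40,0],[0,0,0,40,0],[0,0,0,35,0],[0,0,0,8,0],[0,0,0,0,0]]'
python3 -m pendant '[[0,0,10,0,0],[0,0,10,0,0],[0,0,15,0,0],[0,0,15,0,0],[0,0,15,0,0],[0,0,15,0,0],[0,0,15,0,0],[0,0,15,0,0],[0,0,12,0,0],[0,0,0,0,0]]'
python3 -c "from h import *; st()"
```

```text
time: 2.5
tool_pos: [476.9, 48.8, 107.3]
tcp_rot: [-179.8, -0.0, 92.1]
ft_force: [-0.3, -1.1, 0.1]
finger_gap: 0.2
time: 3.5
tool_pos: [603.1, 52.8, 110.2]
tcp_rot: [179.8, 0.0, 92.0]
ft_force: [-0.0, -0.7, 0.6]
finger_gap: -0.1
t 3.5 base [ 78.7   2.2 110.2] rot [179.8   0.   92. ] F [-0.  -0.7  0.6] gap -0.1
```

Run:
```python
from h import *
p,d=optics.snapshot("top"); cv2.imwrite("pics/top1.png",cv2.resize(p[110:300,230:420],None,fx=3,fy=3))
```

```text
(no output)
```

View pics/top1.png

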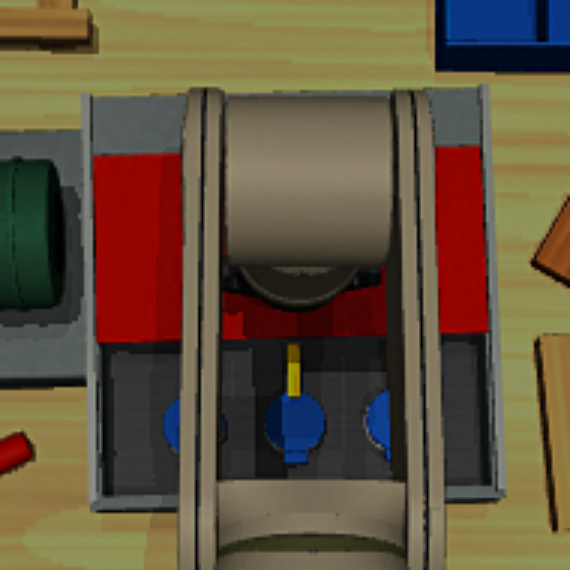

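The cover is mostly open and the three blue caps show; the middle tab is near crop pixel (293,370). I'll push on to the stop.

```bash
python3 -m pendant '[[0,0,6,0,0],[0,0,6,0,0],[0,0,4,0,0],[0,0,0,0,0]]'
python3 -m pendant '[[0,0,3,0,0],[0,0,3,0,0],[0,0,0,0,0]]'
```

```text
time: 3.95
tool_pos: [616.7, 53.3, 108.4]
tcp_rot: [180.0, 0.0, 92.0]
ft_force: [0.7, -0.4, -0.5]
finger_gap: 0.3
time: 4.25
tool_pos: [622.4, 53.5, 108.2]
tcp_rot: [180.0, 0.0, 92.0]
ft_force: [0.1, -1.0, -0.5]
finger_gap: -0.3
```

```bash
python3 -m pendant '[[0,0,3,0,0],[0,0,2,0,0],[0,0,0,0,0]]'
python3 -m pendant '[[0,0,2,0,0],[0,0,2,0,0],[0,0,0,0,0]]'
```

```text
time: 4.55
tool_pos: [623.7, 53.6, 108.1]
tcp_rot: [-179.5, 0.0, 92.1]
ft_force: [-21.1, -1.0, 14.7]
finger_gap: 0.1
time: 4.85
tool_pos: [623.9, 53.6, 108.0]
tcp_rot: [-179.0, 0.0, 92.1]
ft_force: [-42.3, -2.8, 29.8]
finger_gap: -0.2
```

```bash
python3 -m pendant '[[0,0,-30,0,0],[0,0,0,-35,0],[0,0,-40,-40,0],[0,0,-40,-40,0],[0,0,-20,-20,0],[0,0,0,0,0],[0,0,0,0,0]]'
python3 - <<'E'
from h import *
st()
p,d=optics.snapshot("wrist"); cv2.imwrite("pics/w1.png",p)
P=optics.camera_params("wrist"); print(P)
def b(w):
    c,s=np.cos(np.radians(YAW)),np.sin(np.radians(YAW)); x,y=w[0]-O[0],w[1]-O[1]; return np.round([c*x+s*y,-s*x+c*y,w[2]],1)
for n in ("cap_left_top","cap_left_tab","cover_handle"):
    print(n,[(b(x["at"]),x["score"]) for x in optics.search_frame("wrist",n)[:4]])
E
```

```text
time: 5.55
tool_pos: [511.1, 49.5, 234.8]
tcp_rot: [179.8, 0.0, 92.0]
ft_force: [0.3, -0.1, -0.5]
finger_gap: -0.0
t 5.55 base [-13.4   2.2 234.8] rot [179.8   0.   92. ] F [ 0.3 -0.1 -0.5] gap -0.0
{'camera_matrix': array([[371.64829954,   0.        , 330.81607932],
       [  0.        , 371.64829954, 239.85076032],
       [  0.        ,   0.        ,   1.        ]]), 'eye': array([441.6393968 ,  46.26880361, 376.39934521]), 'orientation': array([ 1.64109551e+02, -4.08978730e-03,  9.19915993e+01])}
cap_left_top [(array([-16. ,  83.4,  70.5]), 0.87)]
cap_left_tab [(array([-18.8,  85.5,  72.5]), 0.7), (array([  14.2, -327.5,    5.9]), 0.17)]
cover_handle [(array([80.4,  2.2, 91.5]), 0.68)]
```

View pics/w1.png

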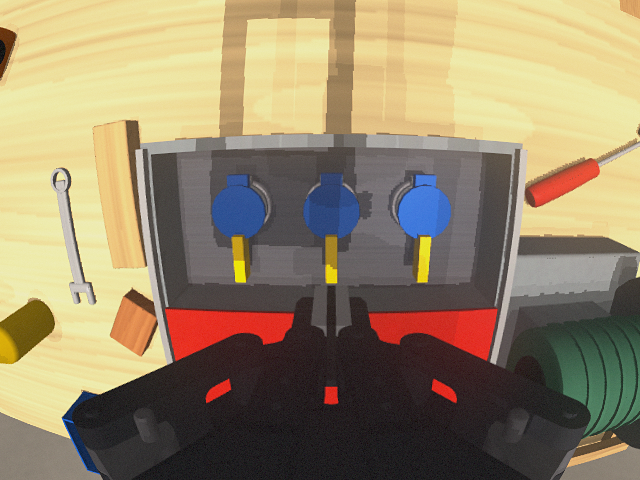

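Wrist view: cover open, discs at (239,211), (331,209) and (424,211), with yellow tabs below them at about y=259. Next I'll turn these into base coordinates.

```bash
cat >> h.py <<'E'
def fray(u,v,z):
    P=optics.camera_params("wrist"); K=P["camera_matrix"]; x=np.array([u-K[0,2],v-K[1,2]]); q=np.hypot(*x); th=q/K[0,0]
    d=np.r_[x/q*np.sin(th),np.cos(th)]; d=R.from_euler('xyz',P["orientation"],degrees=True).as_matrix()@d; e=P["eye"]
    return tob(e+d*(z-e[2])/d[2])
def tob(w):
    c,s=np.cos(np.radians(YAW)),np.sin(np.radians(YAW)); x,y=w[0]-O[0],w[1]-O[1]; return np.round([c*x+s*y,-s*x+c*y,w[2]],1)
E
python3 - <<'E'
from h import *
p=cv2.imread("pics/w1.png"); h=cv2.cvtColor(p,cv2.COLOR_BGR2HSV)
for nm,lo,hi,z in(("disc",100,130,73),("tab",22,35,81)):
    m=cv2.inRange(h,(lo,150,60),(hi,255,255)); m[:160]=0;m[290:]=0;m[:,:180]=0;m[:,500:]=0
    n,l,s,c=cv2.connectedComponentsWithStats(m)
    for i in range(1,n):
        if s[i,4]>150: print(nm,s[i],c[i].round(1),fray(*c[i],z))
for u in(239,331,424): print(fray(u,211,73))
for u,v in((240,282),(331,282),(424,282)):print("tab rear",fray(u,v,81))
E
```

```text
disc [ 212  175   53   63 2329] [238.  208.6] [-25.3 -77.   73. ]
disc [ 397  175   54   63 2377] [424.  208.5] [-25.2  80.2  73. ]
disc [ 304  186   55   52 1939] [331.8 213.9] [-20.2   2.3  73. ]
tab [232 235  17  48 525] [238.9 259. ] [ 16.8 -77.1  81. ]
tab [326 235  11  48 515] [331.  259.1] [16.7  1.5 81. ]
tab [417 236  14  47 498] [423.6 259.4] [17.4 80.6 81. ]
[-23.2 -76.2  73. ]
[-22.6   1.6  73. ]
[-23.   80.3  73. ]
tab rear [ 38.  -77.8  81. ]
tab rear [37.4  1.5 81. ]
tab rear [38.3 82.7 81. ]
```

```bash
python3 -m pendant '[[0,0,-7,45,0],[0,0,0,45,0],[0,0,0,45,0],[0,0,0,15,0],[0,0,0,0,0]]'
python3 -m pendant '[[0,0,0,4,0],[0,0,0,3,0],[0,0,0,0,0]]'
```

```text
time: 6.25
tool_pos: [500.9, 49.3, 80.7]
tcp_rot: [-179.6, -0.0, 92.0]
ft_force: [-0.1, -0.4, 0.3]
finger_gap: -0.1
time: 6.55
tool_pos: [504.8, 49.3, 78.7]
tcp_rot: [179.8, 0.0, 92.1]
ft_force: [-0.6, -0.3, 0.6]
finger_gap: -0.0
```

```bash
python3 -m pendant '[[0,0,0,2,0],[0,0,0,1,0],[0,0,0,0,0]]'
python3 -m pendant '[[0,0,0,2,0],[0,0,0,0,0]]'
python3 -m pendant '[[0,0,0,1,0],[0,0,0,0,0]]'
```

```text
time: 6.85
tool_pos: [503.5, 49.3, 74.2]
tcp_rot: [180.0, 0.0, 92.1]
ft_force: [0.1, -0.1, -0.0]
finger_gap: 0.1
time: 7.05
tool_pos: [503.9, 49.3, 72.8]
tcp_rot: [179.9, 0.0, 92.1]
ft_force: [-1.5, -0.9, 5.9]
finger_gap: -0.2
time: 7.25
tool_pos: [504.2, 49.3, 72.5]
tcp_rot: [179.9, 0.0, 92.1]
ft_force: [-5.1, 1.0, 12.8]
finger_gap: 0.1
```

```bash
python3 -m pendant '[[0,0,0,1,0],[0,0,0,0,0],[0,0,0,0,0]]'
```

```text
time: 7.55
tool_pos: [504.4, 49.3, 72.2]
tcp_rot: [179.9, 0.0, 92.1]
ft_force: [-6.7, -0.1, 17.9]
finger_gap: -0.0
```

The middle bolt is tight: 18 N and no sinking. Next, the left one.

```bash
python3 -m pendant '[[0,0,0,-30,0],[0,40,0,0,0],[0,39,0,0,0],[0,0,0,24,0],[0,0,0,0,0],[0,0,0,3,0],[0,0,0,0,0]]'
python3 -m pendant '[[0,0,0,1.5,0],[0,0,0,0,0],[0,0,0,1,0],[0,0,0,0,0]]'
python3 -m pendant '[[0,0,0,1,0],[0,0,0,0,0],[0,0,0,0,0]]'
```

```text
time: 8.25
tool_pos: [500.8, 127.7, 73.3]
tcp_rot: [-180.0, 0.0, 92.0]
ft_force: [-0.3, -0.5, 0.6]
finger_gap: -0.4
time: 8.65
tool_pos: [501.7, 127.7, 72.5]
tcp_rot: [179.9, 0.0, 92.0]
ft_force: [-5.0, -1.4, 11.8]
finger_gap: -0.1
time: 8.95
tool_pos: [501.9, 127.7, 72.2]
tcp_rot: [179.9, 0.0, 92.0]
ft_force: [-7.4, -2.2, 17.9]
finger_gap: -0.2
```

The left bolt is tight too. Now the right one.

```bash
python3 -m pendant '[[0,0,0,-30,0],[0,-45,0,0,0],[0,-45,0,0,0],[0,-45,0,0,0],[0,-24,0,0,0],[0,0,0,24,0],[0,0,0,0,0],[0,0,0,3,0],[0,0,0,0,0]]'
python3 -m pendant '[[0,0,0,1.5,0],[0,0,0,0,0],[0,0,0,1,0],[0,0,0,0,0]]'
python3 -m pendant '[[0,0,0,2,0],[0,0,0,0,0],[0,0,0,2,0],[0,0,0,0,0]]'
```

```text
time: 9.85
tool_pos: [506.5, -30.5, 73.1]
tcp_rot: [180.0, 0.0, 92.1]
ft_force: [0.1, -0.4, 0.2]
finger_gap: 0.1
time: 10.25
tool_pos: [507.1, -30.3, 71.1]
tcp_rot: [179.9, 0.0, 92.1]
ft_force: [-2.3, 0.9, 5.2]
finger_gap: -0.2
time: 10.65
tool_pos: [507.0, -30.3, 66.9]
tcp_rot: [179.9, 0.0, 92.1]
ft_force: [-0.8, -0.6, 4.3]
finger_gap: -0.4
```

The right bolt is sinking. I'll press it all the way down.

```bash
python3 -m pendant '[[0,0,0,2,0],[0,0,0,0,0],[0,0,0,2,0],[0,0,0,0,0],[0,0,0,1,0],[0,0,0,0,0]]'
python3 -c "from h import *; st()"
```

```text
time: 11.25
tool_pos: [507.7, -30.4, 64.0]
tcp_rot: [179.9, 0.0, 92.1]
ft_force: [-8.1, 2.8, 22.7]
finger_gap: 0.1
t 11.25 base [-19.6 -77.5  64. ] rot [179.9   0.   92.1] F [-8.1  2.8 22.7] gap 0.1
```

```bash
python3 -m pendant '[[0,0,0,-30,0],[0.5,0,0,-40,0],[0.5,0,23,-30,0],[0.5,0,23,0,0],[0.5,0,0,0,0],[0.5,0,0,0,0],[0.5,0,0,0,0]]'
python3 - <<'E'
from h import *
st()
p,d=optics.snapshot("wrist"); cv2.imwrite("pics/w2.png",p)
h=cv2.cvtColor(p,cv2.COLOR_BGR2HSV); m=cv2.inRange(h,(22,150,60),(35,255,255))
n,l,s,c=cv2.connectedComponentsWithStats(m)
for i in range(1,n):
    if 100<s[i,4]<2000: print(s[i],c[i].round(1),fray(*c[i],73),fray(c[i][0],s[i][1]+s[i][3],73))
E
```

```text
time: 11.95
tool_pos: [551.2, -28.7, 160.0]
tcp_rot: [-179.9, -0.0, 92.1]
ft_force: [0.5, 0.2, -1.2]
finger_gap: 42.6
t 11.95 base [ 23.9 -77.4 160. ] rot [-179.9   -0.    92.1] F [ 0.5  0.2 -1.2] gap 42.6
[323 207  15  64 883] [330.2 239.6] [ 19.8 -78.6  73. ] [ 41.3 -78.7  73. ]
[441 212  23  62 872] [453.6 243.1] [22.3  3.9 73. ] [44.5  6.2 73. ]
[546 215  18  56 585] [554.9 242.5] [22.1 86.7 73. ] [44.7 91.4 73. ]
```

View pics/w2.png

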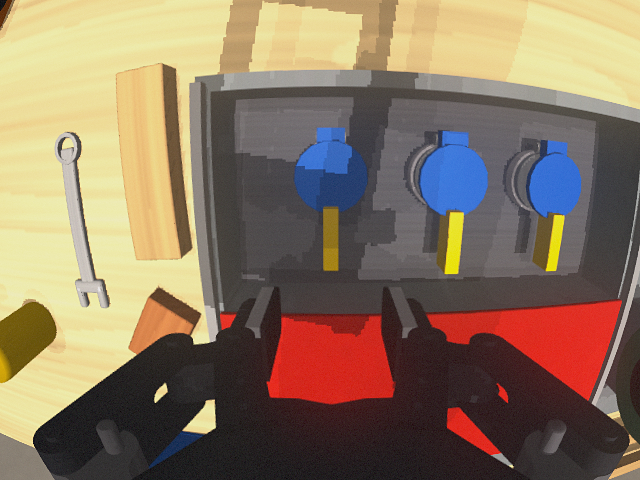

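The right tab lies between the open jaws, at (330,239) with its rear end at (330,271). I'll go down and pinch it.

```bash
python3 -m pendant '[[0.5,-1,2,40,0],[0.5,0,0,40,0],[0.5,0,0,22,0],[0.5,0,0,8,0],[0.5,0,0,0,0]]'
python3 -m pendant '[[0,0,0,0,0],[0,0,0,0,0],[0,0,0,0,0],[0,0,0,0,0],[0,0,0,0,0]]' 20
python3 -c "from h import *; st()"
```

```text
time: 12.5
tool_pos: [552.8, -29.8, 49.7]
tcp_rot: [-179.8, -0.0, 92.0]
ft_force: [-0.2, 0.1, -0.3]
finger_gap: 43.1
time: 13.0
tool_pos: [555.9, -29.3, 52.8]
tcp_rot: [179.8, -0.0, 92.1]
ft_force: [1.4, 5.7, 2.9]
finger_gap: 9.6
t 13.0 base [ 28.6 -78.2  52.8] rot [179.8  -0.   92.1] F [1.4 5.7 2.9] gap 9.6
```

```bash
python3 -m pendant '[[0,0,-2.2,-6.2,0],[0,0,-2.6,-6,0],[0,0,0,0,0]]'
python3 -m pendant '[[0,0,-3.2,-5.7,0],[0,0,-3.6,-5.5,0],[0,0,0,0,0]]'
python3 -c "from h import *; st()"
```

```text
time: 13.3
tool_pos: [550.5, -29.4, 64.7]
tcp_rot: [179.9, -0.0, 92.1]
ft_force: [1.6, 5.3, -0.7]
finger_gap: 9.3
time: 13.6
tool_pos: [543.3, -29.7, 75.6]
tcp_rot: [179.9, -0.0, 92.1]
ft_force: [1.3, 5.1, -0.5]
finger_gap: 9.7
t 13.6 base [ 16.  -78.1  75.6] rot [179.9  -0.   92.1] F [ 1.3  5.1 -0.5] gap 9.7
```

```bash
python3 -m pendant '[[0,0,-4.1,-5.1,0],[0,0,-4.5,-4.7,0],[0,0,0,0,0]]'
python3 -m pendant '[[0,0,-4.9,-4.3,0],[0,0,-5.3,-3.9,0],[0,0,0,0,0]]'
python3 -m pendant '[[0,0,-5.6,-3.4,0],[0,0,-5.9,-2.9,0],[0,0,0,0,0]]'
```

```text
time: 13.9
tool_pos: [534.6, -30.0, 85.2]
tcp_rot: [179.9, -0.0, 92.1]
ft_force: [1.5, 5.2, 0.2]
finger_gap: 9.5
time: 14.2
tool_pos: [524.4, -30.4, 93.3]
tcp_rot: [179.9, -0.0, 92.1]
ft_force: [1.3, 4.9, -0.3]
finger_gap: 9.2
time: 14.5
tool_pos: [513.1, -30.9, 99.6]
tcp_rot: [179.9, -0.0, 92.1]
ft_force: [1.6, 4.8, -0.4]
finger_gap: 9.5
```

Now about 10° more, then look.

```bash
python3 -m pendant '[[0,0,-6.1,-2.4,0],[0,0,-6.2,-1.8,0],[0,0,0,0,0],[0,0,0,0,0]]'
python3 - <<'E'
from h import *
st()
p,d=optics.snapshot("wrist"); cv2.imwrite("pics/w3.png",p)
p,d=optics.snapshot("top"); cv2.imwrite("pics/t3.png",cv2.resize(p[110:300,230:420],None,fx=3,fy=3))
E
```

```text
time: 14.9
tool_pos: [501.1, -31.3, 103.9]
tcp_rot: [179.9, -0.0, 92.1]
ft_force: [2.0, 5.8, 1.7]
finger_gap: 9.3
t 14.9 base [-26.2 -78.2 103.9] rot [179.9  -0.   92.1] F [2.  5.8 1.7] gap 9.3
```

View pics/w3.png

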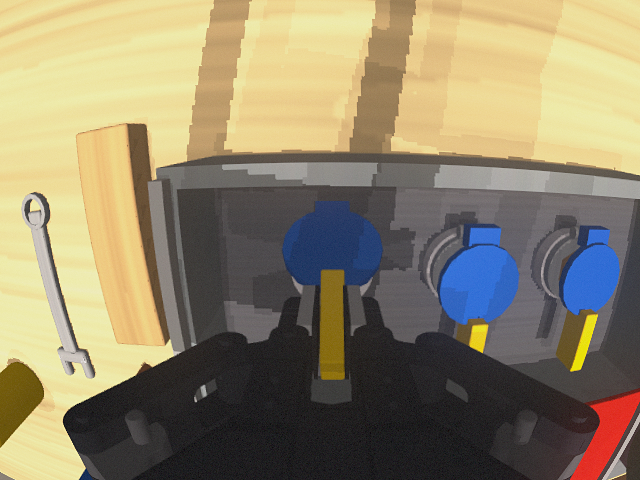

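View pics/t3.png

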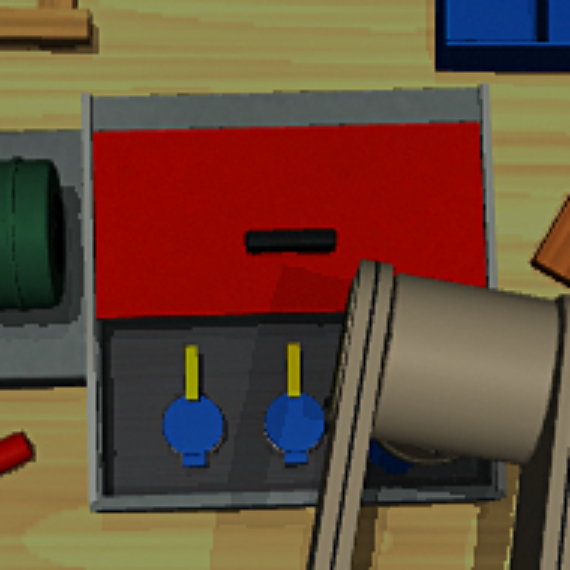

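The wrist view shows the right cap lifted in the gripper: its blue disc is at (332,248) and the tab between the pads runs from (332,270) to (332,378). The top view shows the cover open and the other two caps shut. I'll check the cap angle from depth and the cover travel.

Run:
```python
from h import *
p,d=optics.snapshot("wrist"); h=cv2.cvtColor(p,cv2.COLOR_BGR2HSV); m=cv2.inRange(h,(100,150,40),(130,255,255))
P=optics.camera_params("wrist");K=P["camera_matrix"];Rm=R.from_euler('xyz',P["orientation"],degrees=True).as_matrix()
for nm,a in(("right",np.s_[215:265,295:370]),("middle",np.s_[250:310,450:510])):
    v,u=np.nonzero(m[a]); v+=a[0].start;u+=a[1].start; z=d[v,u]; k=z>0; v,u,z=v[k],u[k],z[k]
    x=np.stack([u-K[0,2],v-K[1,2]],1); q=np.hypot(*x.T); W=np.c_[x/q[:,None]*np.tan(q/K[0,0])[:,None]*z[:,None],z]@Rm.T+P["eye"]
    c=np.median(W,0); n=np.linalg.svd(W-W.mean(0),full_matrices=False)[2][2]; n*=np.sign(n[2]); print(nm,tob(c),"tilt",np.degrees(np.arccos(n[2])),n.round(2),len(z))
p,d=optics.snapshot("top"); b=p.astype(int); v,u=np.nonzero((b[...,2]>90)&(b[...,1]<45)&(b[...,0]<45)&(np.arange(480)[:,None]<225)&(np.arange(480)[:,None]>140)&(np.arange(640)<400)&(np.arange(640)>258))
W=ray("top",u,v,np.full(len(u),95.)); X=np.array([tob(w) for w in W]); print("cover rear edge base x",np.percentile(X[:,0],99.5),"front",np.percentile(X[:,0],.5))
st()
```

```text
right [-46.3 -78.5  77.5] tilt 54.89928343991496 [-0.82 -0.03  0.58] 3398
middle [-23.5   0.4  73.2] tilt 0.5524975970964566 [0.01 0.01 1.  ] 3504
cover rear edge base x 209.4 front 63.7
t 15.1 base [-26.2 -78.2 103.9] rot [179.9  -0.   92.1] F [1.1 5.  1.8] gap 9.5
```

```bash
python3 -c "
from h import *
hand_in(); st()"
```

```text
the job is handed in; nothing more can be done
the job is handed in; nothing more can be done
```

I pushed the cover open to its stop and tapped the three bolts. The right one is loose, so I pinched its cap's tab, lifted it and handed the job in with the cap still held open. `hand_in` gives no verdict, so success is not confirmed.

- **Bolts:** the middle and left bolts held at about 18 N without sinking. The right one gave way at around 5 N measured and sank about 8 to 9 mm.
- **Right cap:** depth puts it at about 55° (0.96 rad), and the grip gap of 9.5 mm matches the 10 mm tab. I had aimed for about 60°, so it came out about 5° less. The hinge height fits the bolt still being sunk.
- **Cover:** its edges put it about 140 mm open.
- **Other caps:** the middle cap measures 0.6° tilt, and the left one looks shut in the picture.
- **Other things on the bench:** the wrench, long offcut and screwdriver show no sign of having moved. I did not measure them or the rest at the end.
- **Time:** 15 s of the 61 s were used.

The check after `hand_in` printed nothing because the session had already closed. Before that, no check failed.

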